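Empty the pot of knobs into the drawer

ROBOT

A 7-joint arm with a two-finger parallel gripper is mounted at the origin on the work surface. World frame = base frame: x ahead of the robot, y to its left, z up, the work surface at z = 0. Lengths are in m, angles in rad, forces in N, time in s.
With the tool pointing down it reaches from about 0.4 to 0.85 m from the base axis. Payload 10.4 kg.
Tool frame: the origin (TCP) lies at the very end of the fingers, on their centre line; the grasp point (between the pads) lies 19 mm behind it; z points along the fingers, y is the line along which they close (so a half turn about z gives the same grasp; the last joint's range is limited). The gripper opens to 87 mm and grips with 3 to 60 N. Pads are 19 mm wide; open, the fingers measure 117 mm over their backs; the gripper's body (75 mm by 190 mm) begins 51 mm behind the grasp point.
Start: joints at [-1.202, 0.332, -0.065, 1.46, 0.022, 1.35, -0.088], TCP at [0.239, 0.578, 0.223] pointing down, gripper open.
Joint ranges: [-2.6, 2.6], [-0.5, 2.12], [-1.47, 1.34], [0.16, 2.42], [-1.27, 4.41], [0.06, 2.06], [-2.6, 2.6]. Speed limits (rad/s): [2.22, 2.22, 2.79, 2.79, 3.14, 3.14, 3.14].

INTERFACE

Orientations are given as a unit quaternion [x, y, z, w].
In Python, from bench import status, camera, order gives the robot as it stands.
- The arm moves only by the tool jog_arm, never from a script. Its argument "plan" is a list of rows, each a list of 7 numbers: the turn, a rotation vector about the tool's x, y, z in rad, then the shift along the tool's x, y, z in mm, then the opening, from -1 (shut) to 1 (fully open). A call has 1 to 12 rows; each row is the pose to reach, as a shift and turn from the pose commanded when the call began, along the tool's axes at that moment; what a row does not reach only later rows make up. A row lasts 1/10 s, in which the tool goes at most 50 mm and 8.59 degrees, less where a joint would pass 70% of its speed; a pose out of reach is approached as far as the arm can. A call with a gripper value outside its range is refused whole. The fingers move at their own pace and stop on an object; "squeeze" is the grip in N (left out, the last holds). Time passes only in rows, so rows that repeat a pose let the fingers close. It gives the time, the measured TCP pose, the force, the opening and the grip force at its end, in the units of the state.
- status.read_state(): the state, without advancing time (a new reading comes with each control period).
- camera(name): name is "scene" or "top"; returns a dict with "image" (384x512x3 uint8, red, green, blue), "z_map" (384x512 float32, m along the optical axis (not along the pixel's ray), 0 where there is no reading), "fx", "fy", "cx", "cy" (pixels), "world_from_camera" (4x4, takes a point from camera to world coordinates). Camera axes: x right, y down, z forward; pixel columns grow to the right and rows downward; lengths in m; the calibration is good to about 2 mm. A picture is of the moment at which its call begins.
- order.close_job(): hands the job in; it is judged then, once.
The state is a dict: "time": time; "joint_positions": joint angles; "joint_vel": joint speeds; "joint_torque": joint torques, N m; "ee_pos": TCP position; "eef_rot": TCP orientation; "ft_force": force on the tool from outside, world axes, zero at the start; "torque": the same for the moment, N m; "width": finger opening in m; "grip_force": force on a finger pad.
Only numpy, scipy, OpenCV 4.12 (cv2) and the standard library are available. Lean on these libraries where they do the work, as an engineer would, in place of code of your own. Each camera call takes 0.05 s, during which the arm holds its last target. There are 200 camera calls.

TASK

Pick up the blue pot by its handle and tip it, mouth low over the open drawer, so that all three wooden ball knobs roll out and lie in the drawer. Then stand the empty pot upright on the round cork mat, setting it down before you let go of it, leaving the bottle, the sanding block and the screwdriver where they are.

Things in the scene. Friction and masses are not known exactly. Their poses are not given: they have to be found in the camera images.
- pot: Blue metal pot with one straight wooden side handle; round, slightly flared: 84 mm across at the bottom, 116 mm at the rim, 75 mm high, wall 4 mm, bottom 5 mm, about 0.2 kg. Starts upright on the bench with the three knobs in it. Origin at the centre of its underside, z up through the mouth; the handle points along its own -x, so the lip opposite the handle is at +x.
- pot_rim (a point): Centre of the pot's mouth, level with the rim, 75 mm above pot along its z axis.
- pot_handle (a point): Middle of the pot's handle: 102 mm from the pot's axis towards its -x, 58 mm above its underside. The handle is a flat brown wooden bar on edge, 76 mm long (along the pot's x, from 64 to 140 mm out), 14 mm thick (along y) and 30 mm high (along z).
- knob0: Wooden ball knob 1 of 3: brown wooden ball 38 mm in diameter with a small flush brass disc, 18 g, starts in the pot. Origin at the ball's centre.
- knob1: Wooden ball knob 2 of 3: brown wooden ball 38 mm in diameter with a small flush brass disc, 18 g, starts in the pot. Origin at the ball's centre.
- knob2: Wooden ball knob 3 of 3: brown wooden ball 38 mm in diameter with a small flush brass disc, 18 g, starts in the pot. Origin at the ball's centre.
- drawer: Dark wooden drawer lying on the bench with its open side up, fixed. Outside 220 x 220 mm, walls 60 mm high and 11 mm thick, green-lined floor 11 mm above the bench; on its -x side a front board 18 mm thick, 244 mm wide and 72 mm high (two round brass plates on it) is added outside the wall. Origin on the bench under the centre of the box, x and y axes along its sides.
- drawer_in (a point): Centre of the drawer's inner floor, 11 mm above the bench; the inside reaches 99 mm either way along x and y, and 49 mm up to the rim.
- mat: Round cork mat, 140 mm in diameter and 4 mm thick, fixed flat on the bench. Origin at the centre of its underside. Mat and pot lie one to the left and one to the right of the drawer; which is where varies.
- bottle: Bystander: amber bottle with white cap, standing, 60 mm in diameter, 160 mm high. Origin at the centre of its underside.
- sandblock: Bystander: black rubber sanding block with a red underside, 70 x 110 x 34 mm, long along its y axis. Origin at the centre of its underside.
- screwdriver: Bystander: screwdriver 200 mm long, lying along its own x axis, handle to -x, at most 35 mm high.
Things that resemble listed ones, but are neither listed nor needed, are in the scene too. There is more than one size of the mat; the job needs the smaller.

How it is judged:
On the way, in this order (a step that is already met when the one before it is completed fails the run):
1. the pot is tipped past 70 degrees with the centre of its mouth over the inside of the drawer and less than 250 mm above its floor (angle between pot's own z axis and vertical above 1.22 rad and z of pot_rim in the frame of drawer_in below 0.25 m and x of pot_rim in the frame of drawer_in between -0.1 and 0.1 m and y of pot_rim in the frame of drawer_in between -0.1 and 0.1 m), for 0.1 s.
2. the pot, still in the fingers, is lowered upright to within about 15 mm of the cork mat (contact force between the fingers and pot above 0.5 N and horizontal distance between pot and mat below 0.035 m and angle between pot's own z axis and vertical below 0.35 rad and height (world z) of pot below 0.02 m), for 0.05 s.
At the end, for the whole second after the job is handed in: All three knobs lie inside the drawer (within its walls, centres less than 40 mm above its floor); the pot stands still and upright (within 6 degrees) on the cork mat, its centre within 30 mm of the mat's centre; robot clear of it (x of knob0 in the frame of drawer_in between -0.1 and 0.1 m and y of knob0 in the frame of drawer_in between -0.1 and 0.1 m and z of each of knob0, knob1, knob2 in the frame of drawer_in below 0.04 m and x of knob1 in the frame of drawer_in between -0.1 and 0.1 m and y of knob1 in the frame of drawer_in between -0.1 and 0.1 m and x of knob2 in the frame of drawer_in between -0.1 and 0.1 m and y of knob2 in the frame of drawer_in between -0.1 and 0.1 m and horizontal distance between pot and mat below 0.03 m and angle between pot's own z axis and vertical below 0.1 rad and height (world z) of pot between 0.001 and 0.009 m and linear speed of pot below 0.02 m/s); the robot touches nothing.
It fails at once if the bottle is shifted by more than 40 mm (distance of bottle from where it was at the start of the episode above 0.04 m).
It fails at once if the sanding block is shifted by more than 40 mm (distance of sandblock from where it was at the start of the episode above 0.04 m).
It fails at once if the screwdriver is shifted by more than 40 mm (distance of screwdriver from where it was at the start of the episode above 0.04 m).
It fails at once if the bottle is tipped over (angle between bottle's own z axis and vertical above 0.6 rad).
It fails at once if a knob falls off the bench (height (world z) of any of knob0, knob1, knob2 below -0.05 m).
It also fails if it takes over 51 s, if anything falls off the work surface, if the arm or the gripper's body presses on something with over 40 N, if the wrist force passes 120 N, or if a joint passes its speed limit or range.

## Working session

There is one attempt and no reset: what is moved stays moved. The work goes in short steps, Python scripts to look and compute and a tool call to move; the robot and the scene stay as the last step left them, time stands still between calls to the robot, and variables do not carry over. Pictures are saved under pics/ and viewed, at most 10 in all, crops included, and the job is handed in when it is done.

Besides the shell and the picture viewer there is one more tool, called by a JSON object that holds its "name" and its "arguments". jog_arm: Moves the arm, as the interface text tells. Its arguments: {"type":"object","properties":{"plan":{"type":"array"},"squeeze":{"type":"number"}},"required":["plan"]}

```bash
mkdir -p pics; ls
cat > h.py <<'E'
import numpy as np,cv2,pickle
from bench import status,camera,order
def snap(n,save=None):
    c=camera(n); c={k:(np.array(v) if not np.isscalar(v) else v) for k,v in c.items()}
    pickle.dump(c,open(f'{n}.pkl','wb'))
    if save: cv2.imwrite(f'pics/{save}.png',c['image'][:,:,::-1])
    return c
def cloud(c):
    z=c['z_map']; v,u=np.mgrid[:z.shape[0],:z.shape[1]]
    p=np.stack([(u-c['cx'])/c['fx']*z,(v-c['cy'])/c['fy']*z,z,np.ones_like(z)],-1)@c['world_from_camera'].T
    p=p[...,:3].copy(); p[z==0]=np.nan; return p
E
python3 - <<'E'
from h import *
a=snap('scene','s0');b=snap('top','t0')
for c in(a,b): print(c['fx'],c['cx'],np.round(c['world_from_camera'],3).tolist())
s=status.read_state();print({k:np.round(v,3).tolist() for k,v in s.items()})
E
```

```text
pics
424.8258196671791 258.9990306883021 [[0.722, 0.384, -0.576, 1.35], [0.692, -0.396, 0.604, -0.734], [0.004, -0.834, -0.551, 0.814], [0.0, 0.0, 0.0, 1.0]]
486.42032934881155 258.32436803881706 [[0.017, -0.995, 0.094, 0.429], [-1.0, -0.017, 0.002, 0.089], [-0.001, -0.094, -0.996, 1.292], [0.0, 0.0, 0.0, 1.0]]
{'time': 0.1, 'joint_positions': [-1.202, 0.333, -0.065, 1.461, 0.022, 1.35, -0.089], 'joint_vel': [0.001, -0.003, -0.001, -0.002, 0.001, -0.001, -0.0], 'joint_torque': [0.002, -62.453, 0.025, -39.072, -0.061, 0.036, 0.0], 'ee_pos': [0.239, 0.577, 0.222], 'eef_rot': [0.195, 0.981, -0.001, -0.0], 'ft_force': [-0.684, 0.683, 0.345], 'torque': [0.003, 0.009, 0.021], 'grip_force': 0.0, 'width': 0.087}
```

View pics/s0.png

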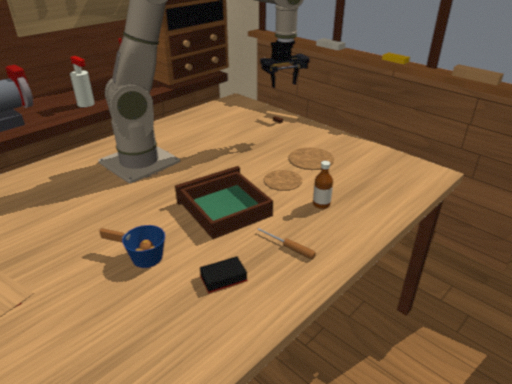

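View pics/t0.png

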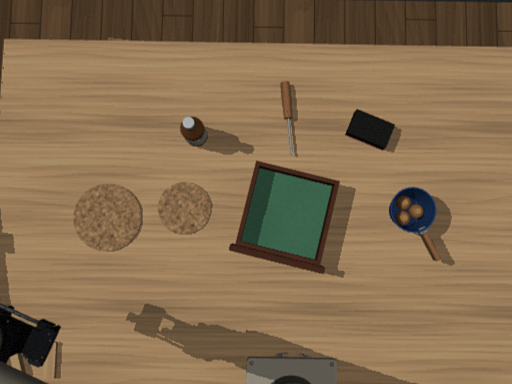

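The top view shows the pot at (413,210) with its handle towards (431,247), the drawer at (288,216), the bottle at (193,130), the block at (370,130) and the screwdriver at (289,115). There are two candidate mats, a small one at (185,208) and a large one at (108,217), so I choose the small one. The handle could be confused with the screwdriver handle (287,98) or the thing at about (275,118) in the scene view, but only the bar at (431,247) is attached to the pot.

Run:
```python
from h import *
for n in('top','scene'):
    c=pickle.load(open(n+'.pkl','rb'));P=cloud(c);im=c['image'];hsv=cv2.cvtColor(im,cv2.COLOR_RGB2HSV)
    H,S,V=[hsv[...,i].astype(int) for i in range(3)];Z=P[...,2]
    blue=(H>100)&(H<125)&(S>150)&(Z>0.01)&(Z<.2)&(P[...,0]<1)
    q=P[blue]; print(n,'blue',len(q),q.min(0).round(3),q.max(0).round(3))
    rim=q[q[:,2]>q[:,2].max()-.006]
    A=np.c_[rim[:,:2],np.ones(len(rim))];s=np.linalg.lstsq(A,(rim[:,:2]**2).sum(1),rcond=None)[0];cx,cy=s[:2]/2
    print(' rim',cx.round(4),cy.round(4),np.sqrt(s[2]+cx*cx+cy*cy).round(4),rim[:,2].mean().round(4))
    d=np.hypot(P[...,0]-cx,P[...,1]-cy)
    h=P[(d>.068)&(d<.15)&(Z>.045)&(Z<.1)]
    top=h[h[:,2]>np.percentile(h[:,2],50)-.006]; m=top.mean(0); u=np.linalg.svd(top[:,:2]-m[:2],full_matrices=False)[2][0]
    print(' handle',len(h),m.round(4),'zpct',np.percentile(h[:,2],[5,50,95]).round(4),'dir',np.degrees(np.arctan2(m[1]-cy,m[0]-cx)).round(1),np.degrees(np.arctan2(u[1],u[0])).round(1),'d',np.percentile(np.hypot(h[:,0]-cx,h[:,1]-cy),[1,99]).round(3))
    g=(H>60)&(H<90)&(S>80)&(Z>0)&(Z<.03)&(P[...,0]<1); q=P[g]; print(' green',len(q),q.mean(0).round(4),cv2.minAreaRect((q[:,:2]*1000).astype(np.float32)), np.median(q[:,2]))
    rm=(Z>.045)&(Z<.085)&(V<120)&(np.abs(P[...,0]-q[:,0].mean())<.2)&(np.abs(P[...,1]-q[:,1].mean())<.17)
    q=P[rm];print(' drawer rim',len(q),cv2.minAreaRect((q[:,:2]*1000).astype(np.float32)),np.percentile(q[:,2],[2,50,98]).round(3))
    # mats
    m=(Z>.0025)&(Z<.008)
    print(' mat z band',m.sum())
c=pickle.load(open('top.pkl','rb'));P=cloud(c)
hsv=cv2.cvtColor(c['image'],cv2.COLOR_RGB2HSV)
for r in [(150,178,222,245),(65,175,150,260)]:
    x0,y0,x1,y1=r; im=cv2.cvtColor(c['image'],cv2.COLOR_RGB2GRAY)[y0:y1,x0:x1]
    k=cv2.HoughCircles(cv2.GaussianBlur(im,(5,5),0),cv2.HOUGH_GRADIENT,1,100,param1=80,param2=10,minRadius=20,maxRadius=42)[0][0]
    u,v=int(k[0]+x0),int(k[1]+y0);print('mat',u,v,k[2],P[v,u].round(4),'r',k[2]*P[v,u,2:].size and k[2]*c['z_map'][v,u]/c['fx'])
for nm,(u,v) in dict(bottle=(189,123),block=(370,130),sd0=(287,98),sd1=(293,150)).items(): print(nm,P[v,u].round(3))
crop=np.hstack([cv2.resize(c['image'][170:270,370:460],(360,400)),cv2.resize(c['image'][165:265,140:230],(360,400))])
cv2.imwrite('pics/crop.png',crop[:,:,::-1])
```

```text
top blue 779 [ 0.443 -0.352  0.01 ] [ 0.696 -0.147  0.083]
 rim 0.4961 -0.2945 0.0546 0.0781
 handle 235 [ 0.4039 -0.3413  0.0723] zpct [0.051  0.071  0.0762] dir -153.1 -153.4 d [0.068 0.138]
 green 5676 [0.4856 0.0171 0.0128] ((553.4920043945312, -23.246627807617188), (245.07073974609375, 401.6618347167969), 59.06174087524414) 0.01276271722484168
 drawer rim 2299 ((475.783203125, 18.123794555664062), (243.47195434570312, 239.60031127929688), 76.33100128173828) [0.049 0.062 0.076]
 mat z band 43768
scene blue 1018 [ 0.441 -0.354  0.011] [ 0.757 -0.186  0.078]
 rim 0.4997 -0.2995 0.0543 0.0738
 handle 228 [ 0.4093 -0.3473  0.0691] zpct [0.0479 0.0656 0.074 ] dir -152.1 26.9 d [0.07 0.14]
 green 1154 [0.4628 0.0327 0.0122] ((582.275390625, -45.69183349609375), (198.8292236328125, 482.66754150390625), 55.632957458496094) 0.012155434366494577
 drawer rim 1509 ((480.11773681640625, 16.111083984375), (245.7884521484375, 240.93072509765625), 77.1249008178711) [0.046 0.059 0.074]
 mat z band 10025
mat 184 207 26.8 [0.4972 0.2889 0.0024] r 0.071141616
mat 107 217 34.9 [0.4671 0.4911 0.0056] r 0.09224713
bottle [0.688 0.259 0.159]
block [ 0.705 -0.197  0.04 ]
sd0 [0.791 0.02  0.025]
sd1 [ 0.656  0.001 -0.002]
```

View pics/crop.png

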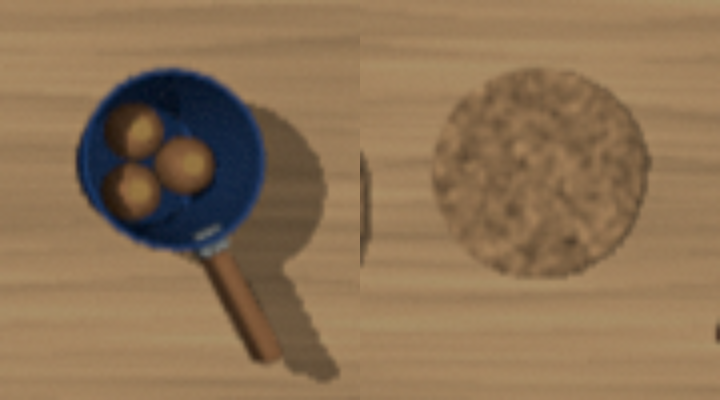

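The crop confirms the blue pot with three balls and one straight handle pointing to about -153°, and the plain small mat (r≈70 mm). Next I move towards a hover over the handle by way of the middle.

{"name": "jog_arm", "arguments": {"plan": [[0,0,0.5,-200,-170,-30,1],[0,0,1.1,-424,-344,-30,1],[0,0,1.1,-424,-344,-30,1],[0,0,1.1,-424,-344,-30,1],[0,0,1.1,-424,-344,-30,1],[0,0,1.1,-424,-344,-30,1],[0,0,1.1,-424,-344,-30,1],[0,0,1.1,-424,-344,-30,1],[0,0,1.1,-424,-344,-30,1],[0,0,1.1,-424,-344,-30,1],[0,0,1.1,-424,-344,-30,1],[0,0,1.1,-424,-344,-30,1]]}}

```text
time: 1.3
ee_pos: [0.5013, 0.0909, 0.2529]
eef_rot: [0.682, 0.731, -0.0, 0.001]
ft_force: [-0.2, 0.1, -0.4]
width: 0.0871
grip_force: 0.0
```

```bash
cat >> h.py <<'E'
from scipy.spatial.transform import Rotation as R
def delta(pos,rot,s=None):
    """tool-frame rotvec + mm shift from measured pose to target"""
    s=s or status.read_state(); R0=R.from_quat(s['eef_rot'])
    return (R0.inv()*rot).as_rotvec().round(3),(1000*R0.inv().apply(np.array(pos)-s['ee_pos'])).round(1)
def frame(x,z):
    x=np.array(x,float);z=np.array(z,float);z/=np.linalg.norm(z);x-=z*(x@z);x/=np.linalg.norm(x)
    return R.from_matrix(np.c_[x,np.cross(z,x),z])
E
python3 - <<'E'
from h import *
import itertools
from scipy.optimize import least_squares
s=status.read_state(); print(np.round(s['joint_positions'],3))
S=[([-1.202,.333,-.065,1.461,.022,1.35,-.089],[.239,.577,.222],[.195,.981,-.001,0]),(s['joint_positions'],s['ee_pos'],s['eef_rot'])]
for sg in itertools.product([1,-1],repeat=4):
    e=0;Q=[]
    for j,p,q in S:
        M=R.from_euler('ZYZYZYZ',[sg[0]*j[0],j[1],sg[1]*j[2],j[3],sg[2]*j[4],j[5],sg[3]*j[6]]); Q.append(M.inv()*R.from_quat(q)); e+=np.linalg.norm(M.apply([0,0,1])-[0,0,-1])
    print(sg,round(e,4),round((Q[0].inv()*Q[1]).magnitude(),4),Q[0].as_rotvec().round(3))
a=np.radians(27.4);u=[np.cos(a),np.sin(a),0]
print(delta([.412,-.3416,.14],frame(u,[0,0,-1])))
E
```

```text
[-0.694  0.047  0.442  1.738 -0.019  1.36  -0.179]Traceback (most recent call last):
  File "<stdin>", line 9, in <module>
  File "scipy/spatial/transform/_rotation.pyx", line 1413, in scipy.spatial.transform._rotation.Rotation.from_euler
ValueError: Expected axis specification to be a non-empty string of upto 3 characters, got ZYZYZYZ
```

```bash
cat >> h.py <<'E'
def chain(j,sg):
    M=R.identity();out=[]
    for i,ax in enumerate('zyzyzyz'): M=M*R.from_euler(ax,sg[i]*j[i]);out.append(M)
    return out
E
python3 - <<'E'
from h import *
import itertools
s=status.read_state()
S=[([-1.202,.333,-.065,1.461,.022,1.35,-.089],[.239,.577,.222],[.195,.981,-.001,0]),(s['joint_positions'],s['ee_pos'],s['eef_rot'])]
r=[]
for t in itertools.product([1,-1],repeat=4):
    sg=[t[0],1,t[1],1,t[2],1,t[3]];e=0;Q=[]
    for j,p,q in S:
        M=chain(j,sg)[-1]; Q.append(M.inv()*R.from_quat(q)); e+=np.linalg.norm(M.apply([0,0,1])-[0,0,-1])
    r.append((round(e,4),round((Q[0].inv()*Q[1]).magnitude(),4),t,Q[0].as_rotvec().round(3)))
for k in sorted(r,key=lambda k:k[0])[:4]: print(k)
a=np.radians(27.4);u=[np.cos(a),np.sin(a),0]
print(delta([.412,-.3416,.14],frame(u,[0,0,-1])))
E
```

```text
(np.float64(0.0039), 2.2186, (1, 1, 1, 1), array([ 0.003, -0.003, -0.787]))
(np.float64(0.0039), 2.0383, (1, 1, 1, -1), array([ 0.003, -0.003, -0.965]))
(np.float64(0.0039), 1.1944, (1, -1, -1, 1), array([ 0.002, -0.003, -0.654]))
(np.float64(0.0039), 1.0141, (1, -1, -1, -1), array([ 0.002, -0.003, -0.832]))
(array([2.000e-03, 1.000e-03, 1.162e+00]), array([-425.1, -119.3,  113.5]))
```

{"name": "jog_arm", "arguments": {"plan": [[0,0,1.162,-425,-119,113,1],[0,0,1.162,-425,-119,113,1],[0,0,1.162,-425,-119,113,1],[0,0,1.162,-425,-119,113,1],[0,0,1.162,-425,-119,113,1],[0,0,1.162,-425,-119,113,1],[0,0,1.162,-425,-119,113,1],[0,0,1.162,-425,-119,113,1],[0,0,1.162,-425,-119,113,1],[0,0,1.162,-425,-119,113,1],[0,0,1.162,-425,-119,113,1],[0,0,1.162,-425,-119,113,1]]}}

```text
time: 2.5
ee_pos: [0.4147, -0.334, 0.1394]
eef_rot: [0.97, 0.242, 0.0, -0.0]
ft_force: [0.6, 0.3, -0.5]
width: 0.0868
grip_force: 0.0
```

Run:
```python
from h import *
import itertools
from scipy.optimize import least_squares
s=status.read_state();print(np.round(s['joint_positions'],3).tolist(),np.round(s['ee_pos'],4))
S=[([-1.202,.333,-.065,1.461,.022,1.35,-.089],[.239,.577,.222],[.195,.981,-.001,0]),([-.694,.047,.442,1.738,-.019,1.36,-.179],[.5013,.0909,.2529],[.682,.731,0,.001]),(s['joint_positions'],s['ee_pos'],s['eef_rot'])]
pickle.dump(S,open('S.pkl','wb'));r=[]
for t in itertools.product([1,-1],repeat=4):
    sg=[t[0],1,t[1],1,t[2],1,t[3]]
    Q=[chain(j,sg)[-1].inv()*R.from_quat(q) for j,p,q in S]
    r.append((sum((Q[0].inv()*k).magnitude() for k in Q),t,Q[0].as_rotvec().round(3)))
r.sort(key=lambda k:k[0]);print(r[:3])
t=r[0][1];sg=[t[0],1,t[1],1,t[2],1,t[3]]
def f(x):
    e=[]
    for j,p,q in S:
        C=chain(j,sg); e+=list(np.array([0,0,x[0]])+C[1].apply([x[4],0,x[1]])+C[3].apply([x[5],0,x[2]])+C[6].apply([0,0,x[3]])-p)
    return e
o=least_squares(f,[.3,.4,.4,.3,0,0]);print(o.x.round(3),o.cost,np.round(o.fun,4))
a=np.radians(27.4);u=[np.cos(a),np.sin(a),0]
print(delta([.412,-.3416,.039],frame(u,[0,0,-1])))
```

```text
[-0.158, 0.25, 0.863, 1.849, -0.209, 1.138, -0.303] [ 0.4147 -0.334   0.1394]
[(0.0018236007570036766, (-1, -1, -1, -1), array([0.   , 0.   , 1.572])), (0.5421602926426393, (-1, -1, 1, -1), array([ 0.031, -0.036,  1.562])), (0.6064061490969239, (-1, -1, -1, 1), array([0.  , 0.  , 1.75]))]
[ 1.2759e+01  5.4800e-01  5.4600e-01  1.2942e+01 -6.9000e-02  3.0000e-03] 0.001188749384176778 [-0.0434  0.0149  0.0108  0.0017 -0.0029 -0.0031  0.0025  0.0083 -0.0077]
(array([-0.001, -0.   ,  0.011]), array([ -6. ,   5.6, 100.4]))
```

{"name": "jog_arm", "arguments": {"plan": [[0,0,0.011,-6,5,60,1],[0,0,0.011,-6,5,100,1],[0,0,0.011,-6,5,100,1],[0,0,0.011,-6,5,100,1],[0,0,0.011,-6,5,100,-1],[0,0,0.011,-6,5,100,-1],[0,0,0.011,-6,5,100,-1],[0,0,0.011,-6,5,100,-1],[0,0,0.011,-6,5,100,-1],[0,0,0.011,-6,5,100,-1],[0,0,0.011,-6,5,100,-1],[0,0,0.011,-6,5,100,-1]], "squeeze": 60}}

```text
time: 3.7
ee_pos: [0.411, -0.3425, 0.0394]
eef_rot: [0.972, 0.236, -0.0, -0.0]
ft_force: [-0.1, 0.1, 0.1]
width: 0.0309
grip_force: 0.0
```

{"name": "jog_arm", "arguments": {"plan": [[0,0,0,0,0,0,-1],[0,0,0,0,0,0,-1],[0,0,0,0,0,0,-1],[0,0,0,0,0,0,-1],[0,0,0,0,0,0,-1]]}}

```text
time: 4.2
ee_pos: [0.4111, -0.3424, 0.0395]
eef_rot: [0.972, 0.236, -0.0, -0.0]
ft_force: [-0.8, 0.1, -0.3]
width: 0.0135
grip_force: 60.0
```

Gripped at 13.5 mm with 60 N. I lift 110 mm and look.

{"name": "jog_arm", "arguments": {"plan": [[0,0,0,0,0,-20,-1],[0,0,0,0,0,-45,-1],[0,0,0,0,0,-75,-1],[0,0,0,0,0,-105,-1],[0,0,0,0,0,-120,-1],[0,0,0,0,0,-120,-1]]}}

```text
time: 4.8
ee_pos: [0.412, -0.3429, 0.1608]
eef_rot: [0.972, 0.236, 0.001, 0.001]
ft_force: [0.6, -0.5, -2.2]
width: 0.0136
grip_force: 60.0
```

Run:
```python
from h import *
s=status.read_state();S=pickle.load(open('S.pkl','rb'));S.append((s['joint_positions'],s['ee_pos'],s['eef_rot']));pickle.dump(S,open('S.pkl','wb'))
print({k:np.round(s[k],3).tolist() for k in('joint_positions','ee_pos','ft_force','torque','width','grip_force')})
c=snap('scene');cv2.imwrite('pics/s1.png',cv2.resize(c['image'][120:320,30:330],None,fx=2,fy=2)[:,:,::-1])
```

```text
{'joint_positions': [-0.166, 0.233, 0.89, 1.819, -0.197, 1.178, -0.308], 'ee_pos': [0.412, -0.343, 0.161], 'ft_force': [0.568, -0.486, -2.202], 'torque': [-0.199, 0.364, 0.035], 'width': 0.014, 'grip_force': 59.987}
```

View pics/s1.png

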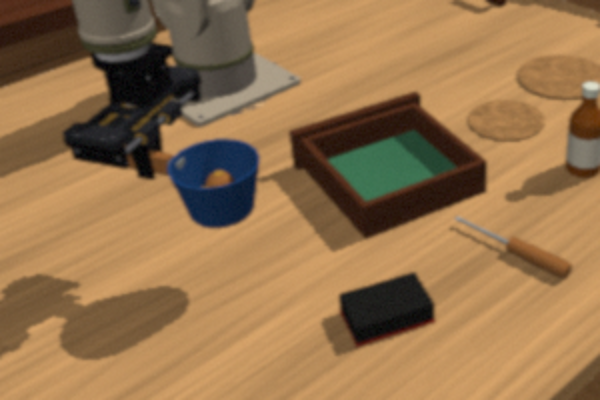

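The pot hangs level in the grip at about (215,180), and the balls are inside. A small tilt in place will give data for the arm model.

{"name": "jog_arm", "arguments": {"plan": [[-0.1,0,0,0,0,-20,-1],[-0.25,0,0,0,0,-40,-1],[-0.4,0,0,0,0,-60,-1],[-0.5,0,0,0,0,-60,-1],[-0.5,0,0,0,0,-60,-1],[-0.5,0,0,0,0,-60,-1]]}}

```text
time: 5.45
ee_pos: [0.4101, -0.3406, 0.2173]
eef_rot: [0.941, 0.23, 0.058, 0.239]
ft_force: [0.2, -1.0, -3.1]
width: 0.0137
grip_force: 60.0
```

```bash
cat > fit.py <<'E'
from h import *
from scipy.optimize import least_squares
sg=[-1,1,-1,1,-1,1,-1];R0=R.from_euler('z',90,degrees=True)
def fk(j,x):
    C=chain(j,sg)
    p=np.array([0,0,x[0]])+C[1].apply([x[4],x[6],x[1]])+C[3].apply([x[5],x[7],x[2]])+C[6].apply([0,0,x[3]])+C[5].apply([x[8],x[9],0])
    return p,C[6]*R0,C
def add():
    s=status.read_state();S=pickle.load(open('S.pkl','rb'));S.append((s['joint_positions'],s['ee_pos'],s['eef_rot']));pickle.dump(S,open('S.pkl','wb'))
    print({k:np.round(s[k],3).tolist() for k in('joint_positions','ee_pos','eef_rot','ft_force','width')})
def fit():
    S=pickle.load(open('S.pkl','rb'))
    x0=np.array([.3,.4,.4,.3]+[0]*6)
    o=least_squares(lambda x:np.r_[np.concatenate([(fk(j,x)[0]-p) for j,p,q in S]),.003*(x-x0)],x0)
    print(o.x.round(3),np.abs(o.fun[:-10]).max().round(4));return o.x
LO=np.array([-2.6,-.5,-1.47,.16,-1.27,.06,-2.6]);HI=np.array([2.6,2.12,1.34,2.42,4.41,2.06,2.6])
def ik(p,rot,j0,x,w=.02):
    f=lambda j:np.r_[10*(fk(j,x)[0]-p),3*(rot.inv()*fk(j,x)[1]).as_rotvec(),w*(j-j0)]
    o=least_squares(f,np.clip(j0,LO+.02,HI-.02),bounds=(LO+.01,HI-.01));return o.x,np.abs(o.fun[:6]).max()
E
python3 - <<'E'
from fit import *
add();x=fit()
E
```

```text
{'joint_positions': [-0.346, -0.287, 0.655, 2.134, 0.644, 0.957, -1.076], 'ee_pos': [0.41, -0.341, 0.217], 'eef_rot': [0.941, 0.23, 0.058, 0.239], 'ft_force': [0.164, -0.963, -3.112], 'width': 0.014}
[ 0.256  0.447  0.49   0.35   0.001 -0.002 -0.022 -0.024  0.001 -0.001] 0.0003
```

```bash
cat >> fit.py <<'E'
def target(rim,al,tilt,g=.097):
    """tool pose for pot x azimuth al (deg), rolled so the tool leans toward +y_t by tilt (deg), rim centre at rim"""
    a=np.radians(al);u=np.array([np.cos(a),np.sin(a),0]);y=np.array([u[1],-u[0],0]);t=np.radians(tilt)
    z=y*np.sin(t)+np.array([0,0,-np.cos(t)])
    # grasp pt: -g along u, 17mm below rim along pot z(=-z); tcp 19mm further along z
    return np.array(rim)-g*u+z*(.017+.019),frame(u,z)
E
python3 - <<'E'
from fit import *
x=fit();S=pickle.load(open('S.pkl','rb'));j0=np.array(S[-1][0])
p0=S[-1][1];q0=R.from_quat(S[-1][2])
from scipy.spatial.transform import Slerp
for al in(-20,0,13,27,40,60,100,140,180,200):
  for rim in([.49,.0,.20],):
    # path: carry with 30deg tilt, then roll to 97
    pc,rc=target([rim[0],rim[1],.24],al,30); j=j0;m=9;err=0
    sl=Slerp([0,1],R.concatenate([q0,rc]))
    for s in np.linspace(0,1,25)[1:]:
        j,e=ik((1-s)*np.array(p0)+s*pc,sl(s),j,x);m=min(m,(np.minimum(j-LO,HI-j)).min());err=max(err,e)
    for t in np.linspace(30,97,15):
        z=.24+(rim[2]-.24)*(t-30)/67
        p,r=target([rim[0],rim[1],z],al,t);j,e=ik(p,r,j,x);m=min(m,(np.minimum(j-LO,HI-j)).min());err=max(err,e)
    C=fk(j,x)[2];w=p-r.apply([0,0,.35])
    print(al,'err',err.round(4),'margin',m.round(3),j.round(2),'wrist',w.round(3))
E
```

```text
[ 0.256  0.447  0.49   0.35   0.001 -0.002 -0.022 -0.024  0.001 -0.001] 0.0003
-20 err 0.0001 margin 0.01 [-0.94  0.85  0.37  1.76  0.61  2.03 -2.59] wrist [0.505 0.326 0.162]
0 err 0.0002 margin 0.01 [-1.25  0.79  0.55  2.03  0.73  1.73 -2.59] wrist [0.393 0.312 0.162]
13 err 0.0006 margin 0.01 [-1.53  0.84  0.77  2.21  0.78  1.47 -2.59] wrist [0.325 0.282 0.162]
27 err 0.0353 margin 0.01 [-1.83  1.04  1.    2.4   0.76  1.08 -2.59] wrist [0.262 0.234 0.162]
40 err 0.3558 margin 0.01 [ 0.28  0.58 -1.07  2.41  1.74  2.05 -2.59] wrist [0.215 0.176 0.162]
60 err 0.7018 margin 0.01 [ 0.37  0.74 -0.98  2.41  2.19  2.05 -2.59] wrist [0.172 0.072 0.162]
100 err 1.2245 margin 0.01 [-0.64 -0.49  1.33  2.41 -1.26  0.73  2.17] wrist [ 0.2   -0.15   0.162]
140 err 1.0682 margin 0.01 [-0.85 -0.49  1.33  2.39 -1.26  0.8   2.2 ] wrist [ 0.364 -0.301  0.162]
180 err 1.3597 margin 0.01 [-1.03 -0.49  1.33  2.27 -0.98  1.02  2.03] wrist [ 0.587 -0.312  0.162]
200 err 1.5887 margin 0.01 [-1.14 -0.49  1.33  2.19 -0.81  1.19  1.98] wrist [ 0.688 -0.26   0.162]
```

```bash
cat >> fit.py <<'E'
def tgt2(rim,phi,tilt,rho,g=.097):
    """tool horizontal azimuth phi, pot tilt, rho: pot-x direction = horizontal-right-of-tool*cos + down*sin"""
    f=np.radians(phi);t=np.radians(tilt);r=np.radians(rho)
    z=np.array([np.cos(f)*np.sin(t),np.sin(f)*np.sin(t),-np.cos(t)])
    h=np.array([-np.sin(f),np.cos(f),0]) # left of the tool direction
    d=np.cross(h,z) ; d=d if d[2]<0 else -d
    u=h*np.cos(r)+d*np.sin(r)
    return np.array(rim)-g*u+z*.036,frame(u,z)
E
python3 - <<'E'
from fit import *
x=fit();S=pickle.load(open('S.pkl','rb'));j0=np.array(S[-1][0]);rng=np.random.default_rng(0);out=[]
mid=(LO+HI)/2
for phi in range(-180,180,30):
  for rho in(-0,45,90,135,180):
    z=.2-.03*np.sin(np.radians(rho));p,r=tgt2([.49,.0,z],phi,95,rho);best=None
    for k in range(8):
        js=j0 if k==0 else rng.uniform(LO,HI)
        j,e=ik(p,r,js,x,.005)
        if e>.03: continue
        j,e=ik(p,r,j+.3*(mid-j),x,.01)
        m=np.minimum(j-LO,HI-j).min()
        if e<.03 and (best is None or m>best[0]): best=(m,np.abs(j-j0).max(),phi,rho,j.round(2),(p-r.apply([0,0,.35])).round(2))
    if best: out.append(best)
for b in sorted(out,key=lambda b:-b[0])[:22]: print(*[np.round(v,2) for v in b])
E
```

```text
[ 0.256  0.447  0.49   0.35   0.001 -0.002 -0.022 -0.024  0.001 -0.001] 0.0003
0.42 1.16 -90 90 [-1.32  0.87  0.86  1.84  0.75  1.64 -0.71] [0.49 0.32 0.24]
0.41 1.51 90 180 [ 1.12  0.77 -0.62  1.98 -0.86  1.65 -0.64] [ 0.39 -0.31  0.17]
0.4 1.22 -90 135 [-1.13  0.93  0.74  1.67  0.82  1.66  0.08] [0.56 0.32 0.22]
0.39 2.06 -90 180 [-1.2   1.19  0.95  1.6   0.59  1.5   0.98] [0.59 0.31 0.17]
0.38 1.53 90 135 [ 1.18  0.74 -0.73  1.92 -0.89  1.66 -1.55] [ 0.42 -0.32  0.22]
0.37 0.85 -60 135 [-0.92  0.57  0.17  2.04  1.36  1.69 -0.23] [0.39 0.31 0.22]
0.3 1.83 -60 180 [-1.58  1.14  1.04  1.99  0.8   1.06  0.76] [0.42 0.32 0.17]
0.26 3.39 90 0 [ 0.81  0.95 -0.54  1.53 -1.01  1.66  2.31] [ 0.59 -0.31  0.17]
0.22 0.95 -90 45 [-1.14  0.66  0.47  1.98  0.85  1.84 -1.75] [0.42 0.32 0.22]
0.22 0.83 -60 90 [-0.81  0.42  0.    2.2   1.37  1.79 -1.06] [0.33 0.28 0.24]
0.2 3.02 120 0 [ 0.77  1.31 -1.02  1.19 -0.46  1.86  1.94] [ 0.73 -0.22  0.17]
0.19 1.88 120 180 [ 1.25  1.35 -1.23  1.57 -0.23  1.87 -1.25] [ 0.56 -0.32  0.17]
0.17 1.83 120 135 [ 1.17  1.22 -1.18  1.52 -0.37  1.89 -2.01] [ 0.59 -0.31  0.22]
0.14 1.53 -120 45 [-1.28  1.24  1.13  1.61  0.28  1.92 -1.21] [0.59 0.31 0.22]
0.1 1.48 -30 180 [-0.23  0.62 -0.63  2.32  1.99  1.89  0.4 ] [0.27 0.24 0.17]
0.08 0.99 -60 45 [-0.53  0.41 -0.33  2.34  1.36  1.89 -1.99] [0.27 0.24 0.22]
0.07 1.35 -120 0 [-1.16  1.06  0.8   1.65  0.36  1.99 -2.31] [0.56 0.32 0.17]
0.05 3.52 120 45 [ 0.94  1.48 -1.42  1.25 -0.2   1.81  2.45] [ 0.71 -0.24  0.22]
0.04 1.87 90 90 [ 0.5   0.64 -0.    1.8  -1.23  1.95 -2.22] [ 0.49 -0.32  0.24]
0.04 1.32 -120 90 [-1.    1.04  0.82  1.48  0.54  2.02 -0.59] [0.65 0.28 0.24]
0.03 1.6 -30 135 [ 0.07  0.55 -0.94  2.39  2.04  1.93 -0.25] [0.25 0.22 0.22]
0.02 1.9 60 90 [ 1.45  0.65 -0.93  2.16 -1.25  1.28 -2.21] [ 0.33 -0.28  0.24]
```

```bash
cat >> fit.py <<'E'
def walk(targets,x,n=12):
    from scipy.spatial.transform import Slerp
    s=status.read_state();p0,q0,j=np.array(s['ee_pos']),R.from_quat(s['eef_rot']),np.array(s['joint_positions'])
    for p,r in targets:
        sl=Slerp([0,1],R.concatenate([q0,r]));m=9;err=0
        for k in np.linspace(0,1,n+1)[1:]:
            j,e=ik((1-k)*p0+k*p,sl(k),j,x);m=min(m,np.minimum(j-LO,HI-j).min());err=max(err,e)
        print('rot',np.degrees((q0.inv()*r).magnitude()).round(),'dist',np.linalg.norm(p-p0).round(3),'err',err.round(4),'margin',m.round(2),j.round(2));p0,q0=p,r
        print('  delta',*delta(p,r,s),'p',p.round(3))
E
python3 - <<'E'
from fit import *
x=fit()
walk([tgt2([.487,-.03,.25],-80,40,90),tgt2([.487,-.015,.17],-80,74,90),tgt2([.487,-.01,.15],-80,102,90)],x)
E
```

```text
[ 0.256  0.447  0.49   0.35   0.001 -0.002 -0.022 -0.024  0.001 -0.001] 0.0003
rot 77.0 dist 0.244 err 0.0 margin 0.23 [-0.67 -0.    0.37  1.89  0.7   1.41 -0.3 ]
  delta [-0.021 -0.28  -1.308] [ 182.2  -96.9 -129.8] p [ 0.504 -0.126  0.285]
rot 34.0 dist 0.06 err 0.0 margin 0.42 [-0.85  0.33  0.27  2.    1.01  1.62 -0.81]
  delta [-0.414 -0.784 -1.279] [ 200.  -153.8 -124.9] p [ 0.498 -0.075  0.253]
rot 28.0 dist 0.051 err 0.0 margin 0.19 [-0.96  0.71  0.29  1.95  1.1   1.87 -1.03]
  delta [-0.742 -1.192 -1.19 ] [ 216.2 -197.  -147.3] p [ 0.49  -0.025  0.252]
```

{"name": "jog_arm", "arguments": {"plan": [[0,-0.02,-0.08,10,-5,-15,-1],[0,-0.05,-0.2,30,-15,-35,-1],[0,-0.08,-0.33,50,-27,-55,-1],[-0.01,-0.11,-0.47,72,-38,-75,-1],[-0.01,-0.14,-0.61,94,-50,-95,-1],[-0.01,-0.17,-0.75,115,-61,-115,-1],[-0.01,-0.2,-0.89,135,-72,-130,-1],[-0.02,-0.23,-1.03,153,-81,-130,-1],[-0.02,-0.25,-1.16,168,-89,-130,-1],[-0.02,-0.27,-1.26,178,-95,-130,-1],[-0.02,-0.28,-1.308,182,-97,-130,-1],[-0.02,-0.28,-1.308,182,-97,-130,-1]]}}

```text
time: 6.65
ee_pos: [0.5053, -0.1271, 0.2852]
eef_rot: [0.604, 0.72, -0.221, 0.261]
ft_force: [-0.3, -0.9, -2.5]
width: 0.0135
grip_force: 60.0
```

Run:
```python
from fit import *
add();x=fit()
walk([tgt2([.487,-.015,.17],-80,74,90),tgt2([.487,-.01,.15],-80,102,90)],x)
c=snap('top','t2');d=snap('scene');cv2.imwrite('pics/c2.png',np.hstack([cv2.resize(c['image'][140:290,200:400],None,fx=2,fy=2),cv2.resize(d['image'][110:260,120:320],None,fx=2,fy=2)])[:,:,::-1])
```

```text
{'joint_positions': [-0.657, 0.004, 0.363, 1.883, 0.702, 1.408, -0.294], 'ee_pos': [0.505, -0.127, 0.285], 'eef_rot': [0.604, 0.72, -0.221, 0.261], 'ft_force': [-0.27, -0.902, -2.51], 'width': 0.014}
[ 0.259  0.448  0.49   0.351  0.001  0.001 -0.022 -0.024  0.001 -0.   ] 0.0004
rot 34.0 dist 0.061 err 0.0 margin 0.42 [-0.85  0.34  0.26  2.    1.01  1.62 -0.81]
  delta [-0.003 -0.593  0.002] [60.5  1.4 -9.2] p [ 0.498 -0.075  0.253]
rot 28.0 dist 0.051 err 0.0 margin 0.18 [-0.96  0.72  0.28  1.94  1.1   1.88 -1.03]
  delta [-0.003 -1.082  0.003] [100.4   2.2 -41.4] p [ 0.49  -0.025  0.252]
```

View pics/c2.png

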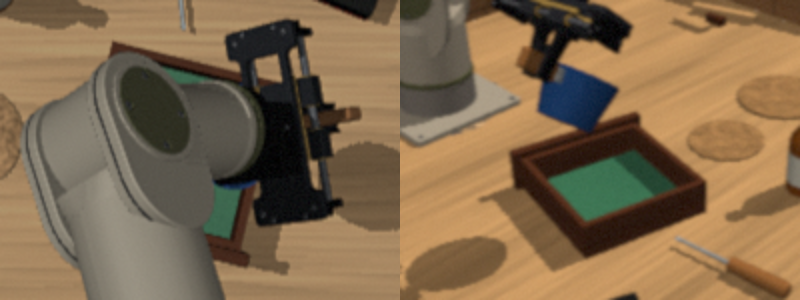

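The pot sits tilted over the drawer with the balls still in. Now I pour.

{"name": "jog_arm", "arguments": {"plan": [[0,-0.12,0,12,0,-2,-1],[0,-0.26,0,27,0,-4,-1],[0,-0.4,0,42,1,-6,-1],[0,-0.52,0,54,1,-8,-1],[0,-0.6,0,61,1,-10,-1],[0,-0.66,0,66,1,-14,-1],[0,-0.72,0,71,1,-18,-1],[0,-0.78,0,76,2,-22,-1],[0,-0.85,0,82,2,-27,-1],[0,-0.92,0,88,2,-32,-1],[0,-1.0,0,94,2,-37,-1],[0,-1.08,0,100,2,-41,-1]]}}

```text
time: 7.95
ee_pos: [0.4898, -0.026, 0.2539]
eef_rot: [0.406, 0.48, -0.5, 0.595]
ft_force: [0.1, 0.6, -1.5]
width: 0.0135
grip_force: 60.0
```

{"name": "jog_arm", "arguments": {"plan": [[0,0,0,0,0,0,-1],[0,0,0,0,0,0,-1],[0,0,0,0,0,0,-1],[0,0,0,0,0,0,-1],[0,0,0,0,0,0,-1],[0,0,0,0,0,0,-1],[0,0,0,0,0,0,-1],[0,0,0,0,0,0,-1],[0,0,0,0,0,0,-1],[0,0,0,0,0,0,-1]]}}

```text
time: 8.95
ee_pos: [0.4896, -0.0262, 0.2541]
eef_rot: [0.406, 0.481, -0.5, 0.595]
ft_force: [0.0, -0.4, -2.1]
width: 0.0137
grip_force: 60.0
```

Run:
```python
from fit import *
add();x=fit()
c=snap('top','t3');d=snap('scene');cv2.imwrite('pics/c3.png',np.hstack([cv2.resize(c['image'][140:290,200:400],None,fx=2,fy=2),cv2.resize(d['image'][110:260,120:320],None,fx=2,fy=2)])[:,:,::-1])
```

```text
{'joint_positions': [-0.941, 0.709, 0.264, 1.941, 1.103, 1.888, -1.029], 'ee_pos': [0.49, -0.026, 0.254], 'eef_rot': [0.406, 0.481, -0.5, 0.595], 'ft_force': [0.042, -0.357, -2.096], 'width': 0.014}
[ 0.259  0.448  0.49   0.351  0.001  0.001 -0.022 -0.024  0.001 -0.   ] 0.0004
```

View pics/c3.png

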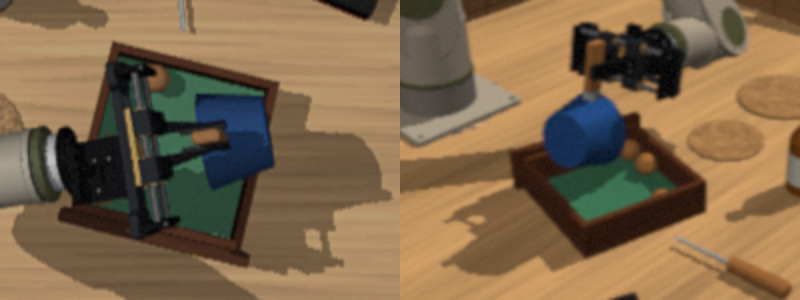

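All three balls lie in the drawer: (630,148), (645,160) and (660,192) in the right half, and the pot is empty. I work out the way back upright and over to the mat.

Run:
```python
from fit import *
x=fit()
walk([tgt2([.487,-.0,.24],-80,45,90),tgt2([.497,.289,.075+.12],-80,0.01,90),tgt2([.497,.289,.075+.012],-80,0.01,90)],x)
```

```text
[ 0.259  0.448  0.49   0.351  0.001  0.001 -0.022 -0.024  0.001 -0.   ] 0.0004
rot 57.0 dist 0.074 err 0.0 margin 0.21 [-0.71  0.04  0.31  1.89  0.75  1.47 -0.41]
  delta [-0.003  0.994 -0.002] [-14.4   2.2  72.3] p [ 0.503 -0.093  0.283]
rot 45.0 dist 0.312 err 0.0 margin 0.55 [-0.65  0.21  0.24  1.76 -0.05  1.18 -0.23]
  delta [-0.002  1.779 -0.004] [  49.2   61.2 -227.4] p [0.514 0.193 0.159]
rot 0.0 dist 0.108 err 0.0 margin 0.56 [-0.64  0.33  0.23  1.86 -0.09  0.96 -0.2 ]
  delta [-0.002  1.779 -0.004] [ 154.9   61.  -249.7] p [0.514 0.193 0.051]
```

{"name": "jog_arm", "arguments": {"plan": [[0,0.1,0,-1,0,7,-1],[0,0.23,0,-3,0,17,-1],[0,0.37,0,-5,1,27,-1],[0,0.51,0,-7,1,37,-1],[0,0.65,0,-9,1,47,-1],[0,0.78,0,-11,2,57,-1],[0,0.9,0,-13,2,66,-1],[0,0.99,0,-14,2,72,-1],[0,0.99,0,-14,2,72,-1]]}}

```text
time: 9.95
ee_pos: [0.5031, -0.0953, 0.285]
eef_rot: [0.598, 0.704, -0.245, 0.294]
ft_force: [-0.3, -0.2, -2.1]
width: 0.0133
grip_force: 60.0
```

Run:
```python
from fit import *
add();x=fit()
walk([tgt2([.497,.289,.075+.12],-80,0.01,90)],x)
```

```text
{'joint_positions': [-0.693, 0.041, 0.293, 1.893, 0.754, 1.468, -0.419], 'ee_pos': [0.503, -0.095, 0.285], 'eef_rot': [0.598, 0.704, -0.245, 0.294], 'ft_force': [-0.331, -0.161, -2.124], 'width': 0.013}
[ 0.259  0.448  0.49   0.351  0.001  0.001 -0.022 -0.024  0.001 -0.   ] 0.0004
rot 45.0 dist 0.315 err 0.0 margin 0.55 [-0.64  0.21  0.22  1.76 -0.05  1.18 -0.23]
  delta [ 0.002  0.786 -0.011] [ 289.5   57.4 -111. ] p [0.514 0.193 0.159]
```

{"name": "jog_arm", "arguments": {"plan": [[0,0.08,0,20,4,-8,-1],[0,0.18,0,55,11,-21,-1],[0,0.28,0,95,19,-36,-1],[0,0.38,0,135,27,-52,-1],[0,0.48,-0.01,175,35,-67,-1],[0,0.58,-0.01,212,42,-81,-1],[0,0.67,-0.01,245,49,-94,-1],[0,0.74,-0.01,270,54,-104,-1],[0,0.786,-0.01,285,57,-110,-1],[0,0.786,-0.01,289,57,-111,-1],[0,0.786,-0.01,289,57,-111,-1]]}}

```text
time: 11.05
ee_pos: [0.5098, 0.1956, 0.1542]
eef_rot: [0.64, 0.768, -0.004, 0.001]
ft_force: [0.2, -0.4, -0.8]
width: 0.0136
grip_force: 60.0
```

Run:
```python
from fit import *
add();x=fit()
walk([tgt2([.497,.289,.075+.012],-80,0.01,90)],x)
for n in('top','scene'):
    c=snap(n);P=cloud(c);hsv=cv2.cvtColor(c['image'],cv2.COLOR_RGB2HSV);H,S,V=[hsv[...,i].astype(int) for i in range(3)]
    b=(H>100)&(H<125)&(S>150)&(P[...,2]>.05)&(P[...,2]<.3)&(P[...,1]>.15)&(P[...,0]<.65)
    q=P[b];print(n,len(q),q.min(0).round(3),q.max(0).round(3),np.median(q,0).round(3))
    cv2.imwrite(f'pics/{n}4.png',c['image'][:,:,::-1])
    if n=='top':a=cv2.resize(c['image'][140:290,130:330],None,fx=2,fy=2)
    else: cv2.imwrite('pics/c4.png',np.hstack([a,cv2.resize(c['image'][90:240,180:380],None,fx=2,fy=2)])[:,:,::-1])
```

```text
{'joint_positions': [-0.656, 0.212, 0.231, 1.767, -0.047, 1.176, -0.23], 'ee_pos': [0.51, 0.196, 0.154], 'eef_rot': [0.64, 0.768, -0.004, 0.001], 'ft_force': [0.168, -0.45, -0.765], 'width': 0.014}
[ 0.259  0.448  0.49   0.351  0.     0.    -0.022 -0.024  0.001 -0.   ] 0.0004
rot 1.0 dist 0.103 err 0.0 margin 0.56 [-0.63  0.33  0.22  1.86 -0.09  0.96 -0.2 ]
  delta [-0.006  0.006  0.007] [ -2.1   4.2 103.2] p [0.514 0.193 0.051]
top 586 [0.437 0.286 0.114] [0.534 0.349 0.193] [0.48  0.331 0.159]
scene 305 [0.447 0.166 0.122] [0.603 0.33  0.288] [0.528 0.257 0.157]
```

View pics/c4.png

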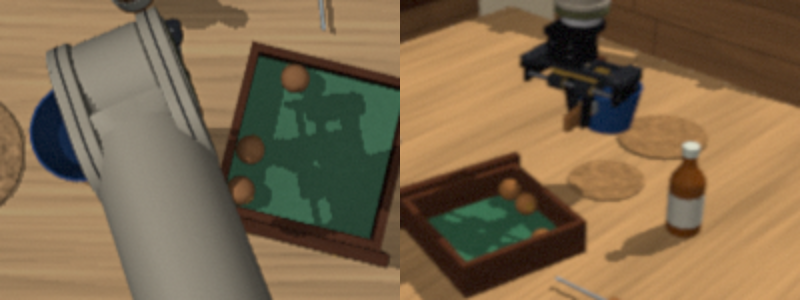

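The balls are in the drawer and the pot hangs upright over the small mat. I lower it gently.

{"name": "jog_arm", "arguments": {"plan": [[-0.006,0.006,0.007,-1,2,25,-1],[-0.006,0.006,0.007,-2,4,55,-1],[-0.006,0.006,0.007,-2,4,80,-1],[-0.006,0.006,0.007,-2,4,95,-1],[-0.006,0.006,0.007,-2,4,101,-1],[-0.006,0.006,0.007,-2,4,104,-1],[-0.006,0.006,0.007,-2,4,106,-1],[-0.006,0.006,0.007,-2,4,108,-1],[-0.006,0.006,0.007,-2,4,108,-1],[-0.006,0.006,0.007,-2,4,108,-1]]}}

```text
time: 12.15
ee_pos: [0.5156, 0.1941, 0.0484]
eef_rot: [0.643, 0.766, 0.003, 0.0]
ft_force: [-0.4, -0.4, -1.1]
width: 0.0136
grip_force: 60.0
```

{"name": "jog_arm", "arguments": {"plan": [[0,0,0,0,0,2,-1],[0,0,0,0,0,3,-1],[0,0,0,0,0,4,-1],[0,0,0,0,0,5,-1],[0,0,0,0,0,5,-1],[0,0,0,0,0,5,-1]]}}

```text
time: 12.75
ee_pos: [0.5155, 0.194, 0.0432]
eef_rot: [0.643, 0.766, 0.003, 0.0]
ft_force: [-1.1, -1.3, 2.4]
width: 0.0138
grip_force: 60.0
```

The wrist force has turned to +2.4 N, so the pot rests on the mat. I open and retreat upwards.

{"name": "jog_arm", "arguments": {"plan": [[0,0,0,0,0,0,0],[0,0,0,0,0,0,0],[0,0,0,0,0,0,0],[0,0,0,0,0,0,0],[0,0,0,0,0,0,0],[0,0,0,0,0,0,0]], "squeeze": 20}}

```text
time: 13.35
ee_pos: [0.5154, 0.194, 0.0429]
eef_rot: [0.643, 0.766, 0.002, 0.0]
ft_force: [0.7, -0.1, -1.0]
width: 0.0426
grip_force: 0.0
```

{"name": "jog_arm", "arguments": {"plan": [[0,0,0,0,0,-10,0],[0,0,0,0,0,-30,0],[0,0,0,0,0,-60,0],[0,0,0,0,0,-100,0],[0,0,0,0,0,-150,0],[0,0,0,-50,0,-190,0],[0,0,0,-100,0,-190,0],[0,0,0,-150,0,-190,0],[0,0,0,-200,0,-190,0],[0,0,0,-240,0,-190,0],[0,0,0,-260,0,-190,0],[0,0,0,-260,0,-190,0]]}}

```text
time: 14.55
ee_pos: [0.5595, -0.0673, 0.233]
eef_rot: [0.646, 0.764, 0.002, 0.001]
ft_force: [0.5, 0.8, 0.7]
width: 0.0437
grip_force: 0.0
```

Run:
```python
from fit import *
add()
for n in('top','scene'):
    c=snap(n);P=cloud(c);hsv=cv2.cvtColor(c['image'],cv2.COLOR_RGB2HSV);H,S,V=[hsv[...,i].astype(int) for i in range(3)]
    b=(H>100)&(H<125)&(S>150)&(P[...,2]>.02)&(P[...,2]<.1)&(P[...,1]>.15)&(P[...,0]<.65)
    q=P[b];rim=q[q[:,2]>np.percentile(q[:,2],98)-.006]
    A=np.c_[rim[:,:2],np.ones(len(rim))];s=np.linalg.lstsq(A,(rim[:,:2]**2).sum(1),rcond=None)[0];cx,cy=s[:2]/2
    pl=np.linalg.lstsq(A,rim[:,2],rcond=None)[0]
    print(n,'rim c',cx.round(4),cy.round(4),np.sqrt(s[2]+cx*cx+cy*cy).round(4),'z',rim[:,2].mean().round(4),'slope',pl[:2].round(3))
    if n=='top':a=cv2.resize(c['image'][140:290,130:330],None,fx=2,fy=2)
    else: cv2.imwrite('pics/c5.png',np.hstack([a,cv2.resize(c['image'][110:260,160:360],None,fx=2,fy=2)])[:,:,::-1])
```

```text
{'joint_positions': [-0.346, 0.19, 0.444, 1.638, -0.086, 1.329, 0.278], 'ee_pos': [0.559, -0.067, 0.233], 'eef_rot': [0.646, 0.764, 0.002, 0.001], 'ft_force': [0.47, 0.767, 0.718], 'width': 0.044}
top rim c 0.4967 0.2908 0.0539 z 0.0799 slope [-0.002  0.   ]
scene rim c 0.4991 0.2862 0.0543 z 0.0771 slope [ 0.012 -0.018]
```

View pics/c5.png

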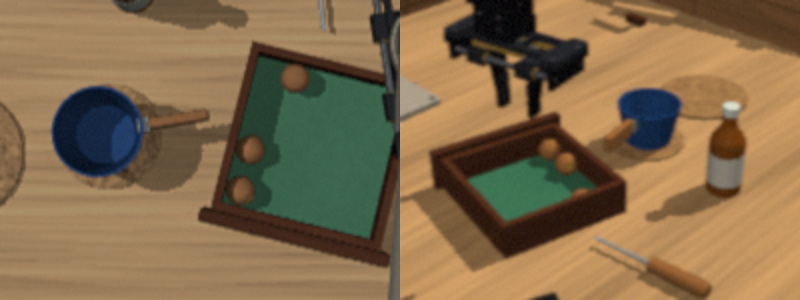

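The pot stands level on the small mat with its centre about 2 mm off. The three balls are in the drawer, the bottle and screwdriver are untouched, and the arm is clear.

```bash
python3 -c "
from bench import order;print(order.close_job())"
```

```text
the job is handed in; nothing more can be done
None
```

I handed the job in at about 15 s. The last pictures showed all three knobs in the drawer, the empty pot upright about 2 mm from the small cork mat's centre, the bottle and screwdriver in place and the arm clear; the sanding block was out of those last crops but nowhere near the arm's path.

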